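# Isolate, load and re-arm a module test rack

## Task

Make the bench test rack safe by pressing the red mushroom stop down until it stays down, then put every test module on the bench into the dock with its own colour, pushing each one straight down until it is fully home and the dock's spring latch, pressed open by the module, has snapped shut over its foot. Only when all of them are latched, twist the mushroom clockwise (seen from above) until it pops up again; never work a latch while the stop is up, and leave the other things on the bench alone.

Things in the scene. Friction and masses are not known exactly. Their poses are not given: they have to be found in the camera images.
- stop_top (a point): centre of the flat top of the round red mushroom cap (40 mm across, 24 mm high, sides upright; white arrows on top). 84 mm above the table when up, 76 mm when down; the cap's lower edge is then 10 mm or 2 mm above its fixed yellow box (84 x 84 x 50 mm, centred under it)
- stop_press (a joint): travel of the mushroom, m: 0 up, 0.008 fully down. A push of about 4 N on its top carries it over a snap point half way; past that it snaps down and stays down by itself (held with about 3 N)
- stop_knob (a joint): turn of the mushroom cap, rad: 0 at the start, grows to 1.5 as the cap is turned clockwise seen from above; stays where it is left. With the mushroom down, turning lifts it about 5 mm per rad; by about 1 rad it has been lifted past the snap point and pops up
- module_red: loose plug-in test module with a red grip fin (absent in some starts), 160 g, standing upright on the bench. Along its x, y, z from the underside: black foot 88 x 34 mm, 14 mm high; metal body 70 x 32 mm from 14 to 44 mm; red fin 50 x 14 mm (14 mm across y) from 44 to 70 mm. Same both ways round. Origin at the centre of its underside
- module_yellow: loose plug-in test module with a yellow grip fin (absent in some starts), 160 g, standing upright on the bench. Along its x, y, z from the underside: black foot 88 x 34 mm, 14 mm high; metal body 70 x 32 mm from 14 to 44 mm; yellow fin 50 x 14 mm (14 mm across y) from 44 to 70 mm. Same both ways round. Origin at the centre of its underside
- module_green: loose plug-in test module with a green grip fin (absent in some starts), 160 g, standing upright on the bench. Along its x, y, z from the underside: black foot 88 x 34 mm, 14 mm high; metal body 70 x 32 mm from 14 to 44 mm; green fin 50 x 14 mm (14 mm across y) from 44 to 70 mm. Same both ways round. Origin at the centre of its underside
- module_blue: loose plug-in test module with a blue grip fin (absent in some starts), 160 g, standing upright on the bench. Along its x, y, z from the underside: black foot 88 x 34 mm, 14 mm high; metal body 70 x 32 mm from 14 to 44 mm; blue fin 50 x 14 mm (14 mm across y) from 44 to 70 mm. Same both ways round. Origin at the centre of its underside
- module_white: loose plug-in test module with a white grip fin (absent in some starts), 160 g, standing upright on the bench. Along its x, y, z from the underside: black foot 88 x 34 mm, 14 mm high; metal body 70 x 32 mm from 14 to 44 mm; white fin 50 x 14 mm (14 mm across y) from 44 to 70 mm. Same both ways round. Origin at the centre of its underside
- slot_red (a point): centre of the red-edged dock's inner floor, 18 mm above the table. Slot open above, 91 mm along point x, 38 mm along y; walls 32 mm high, then lead-in edges slope outward to 40 mm (none at the +x, latch end). Five docks 58 mm apart along y on one plate, order varies. A module fully home has its origin here (play 1.5 mm in x, 2 mm in y), its x along this x, either way round
- latch_red (a joint): spring latch (steel nose, orange tab) at the red dock's +x end; m: 0 shut, up to 0.011 open (outward); 1.5 N shut, 3.5 N at 8 mm. The nose, a steep ramp 35 to 15.5 mm above the slot floor, stands 6 mm into the slot: a module pushed straight down (5 to 15 N) presses it open with its foot's edge; once the foot is on the floor it snaps back 1.5 mm above the foot
- slot_yellow (a point): centre of the yellow-edged dock's inner floor, 18 mm above the table. Slot open above, 91 mm along point x, 38 mm along y; walls 32 mm high, then lead-in edges slope outward to 40 mm (none at the +x, latch end). Five docks 58 mm apart along y on one plate, order varies. A module fully home has its origin here (play 1.5 mm in x, 2 mm in y), its x along this x, either way round
- latch_yellow (a joint): spring latch (steel nose, orange tab) at the yellow dock's +x end; m: 0 shut, up to 0.011 open (outward); 1.5 N shut, 3.5 N at 8 mm. The nose, a steep ramp 35 to 15.5 mm above the slot floor, stands 6 mm into the slot: a module pushed straight down (5 to 15 N) presses it open with its foot's edge; once the foot is on the floor it snaps back 1.5 mm above the foot
- slot_green (a point): centre of the green-edged dock's inner floor, 18 mm above the table. Slot open above, 91 mm along point x, 38 mm along y; walls 32 mm high, then lead-in edges slope outward to 40 mm (none at the +x, latch end). Five docks 58 mm apart along y on one plate, order varies. A module fully home has its origin here (play 1.5 mm in x, 2 mm in y), its x along this x, either way round
- latch_green (a joint): spring latch (steel nose, orange tab) at the green dock's +x end; m: 0 shut, up to 0.011 open (outward); 1.5 N shut, 3.5 N at 8 mm. The nose, a steep ramp 35 to 15.5 mm above the slot floor, stands 6 mm into the slot: a module pushed straight down (5 to 15 N) presses it open with its foot's edge; once the foot is on the floor it snaps back 1.5 mm above the foot
- slot_blue (a point): centre of the blue-edged dock's inner floor, 18 mm above the table. Slot open above, 91 mm along point x, 38 mm along y; walls 32 mm high, then lead-in edges slope outward to 40 mm (none at the +x, latch end). Five docks 58 mm apart along y on one plate, order varies. A module fully home has its origin here (play 1.5 mm in x, 2 mm in y), its x along this x, either way round
- latch_blue (a joint): spring latch (steel nose, orange tab) at the blue dock's +x end; m: 0 shut, up to 0.011 open (outward); 1.5 N shut, 3.5 N at 8 mm. The nose, a steep ramp 35 to 15.5 mm above the slot floor, stands 6 mm into the slot: a module pushed straight down (5 to 15 N) presses it open with its foot's edge; once the foot is on the floor it snaps back 1.5 mm above the foot
- slot_white (a point): centre of the white-edged dock's inner floor, 18 mm above the table. Slot open above, 91 mm along point x, 38 mm along y; walls 32 mm high, then lead-in edges slope outward to 40 mm (none at the +x, latch end). Five docks 58 mm apart along y on one plate, order varies. A module fully home has its origin here (play 1.5 mm in x, 2 mm in y), its x along this x, either way round
- latch_white (a joint): spring latch (steel nose, orange tab) at the white dock's +x end; m: 0 shut, up to 0.011 open (outward); 1.5 N shut, 3.5 N at 8 mm. The nose, a steep ramp 35 to 15.5 mm above the slot floor, stands 6 mm into the slot: a module pushed straight down (5 to 15 N) presses it open with its foot's edge; once the foot is on the floor it snaps back 1.5 mm above the foot
- multimeter: loose yellow hand multimeter, 135 x 70 x 32 mm, lying flat; bystander
- solder_reel: loose metal reel, 54 mm across, 36 mm high, standing flat; bystander
- flux_jar: loose amber jar, 44 mm across, 55 mm high; bystander
- screwdriver: loose screwdriver 170 mm long with orange handle, lying; bystander
- screw_tray: loose blue open tray 70 x 50 x 18 mm; bystander
- flux_brush: loose brush 150 mm long, lying; bystander
There are look-alikes about, which are no part of the job. What is shaped like the part that bears stop_top but green, pink or turquoise is not meant.

How it is judged (in metres and radians):
On the way, in this order (a step that is already met when the one before it is completed fails the run):
1. the mushroom stop is pressed down and stays down (value of joint stop_press above 0.0065 m), for 0.3 s.
2. with the stop down, every module present is fully home in the dock of its colour and the latches are shut (value of joint stop_press above 0.0065 m and horizontal distance between module_red and slot_red below 0.005 m and z of module_red in the frame of slot_red below 0.0025 m and angle between the x axis of module_red and the x axis of slot_red, either way round below 0.1 rad and angle between each of module_red, module_yellow, module_green, module_blue, module_white's own z axis and vertical below 0.06 rad and horizontal distance between module_yellow and slot_yellow below 0.005 m and z of module_yellow in the frame of slot_yellow below 0.0025 m and angle between the x axis of module_yellow and the x axis of slot_yellow, either way round below 0.1 rad and horizontal distance between module_green and slot_green below 0.005 m and z of module_green in the frame of slot_green below 0.0025 m and angle between the x axis of module_green and the x axis of slot_green, either way round below 0.1 rad and horizontal distance between module_blue and slot_blue below 0.005 m and z of module_blue in the frame of slot_blue below 0.0025 m and angle between the x axis of module_blue and the x axis of slot_blue, either way round below 0.1 rad and horizontal distance between module_white and slot_white below 0.005 m and z of module_white in the frame of slot_white below 0.0025 m and angle between the x axis of module_white and the x axis of slot_white, either way round below 0.1 rad and value of joint each of latch_red, latch_yellow, latch_green, latch_blue, latch_white below 0.002 m), for 0.3 s.
3. the mushroom is twisted clockwise and has popped up (value of joint stop_press below 0.0015 m and value of joint stop_knob above 0.6 rad), for 0.2 s.
At the end, for the whole second after the job is handed in: every module present is at rest in its colour's dock: within 5 mm of the slot centre, foot within 2.5 mm of the floor, in line within 0.1 rad, upright within 0.06 rad; all latches shut (2 mm); mushroom up (1.5 mm), cap turned clockwise over 0.6 rad (all of step 3 and horizontal distance between module_red and slot_red below 0.005 m and z of module_red in the frame of slot_red below 0.0025 m and angle between the x axis of module_red and the x axis of slot_red, either way round below 0.1 rad and angle between each of module_red, module_yellow, module_green, module_blue, module_white's own z axis and vertical below 0.06 rad and horizontal distance between module_yellow and slot_yellow below 0.005 m and z of module_yellow in the frame of slot_yellow below 0.0025 m and angle between the x axis of module_yellow and the x axis of slot_yellow, either way round below 0.1 rad and horizontal distance between module_green and slot_green below 0.005 m and z of module_green in the frame of slot_green below 0.0025 m and angle between the x axis of module_green and the x axis of slot_green, either way round below 0.1 rad and horizontal distance between module_blue and slot_blue below 0.005 m and z of module_blue in the frame of slot_blue below 0.0025 m and angle between the x axis of module_blue and the x axis of slot_blue, either way round below 0.1 rad and horizontal distance between module_white and slot_white below 0.005 m and z of module_white in the frame of slot_white below 0.0025 m and angle between the x axis of module_white and the x axis of slot_white, either way round below 0.1 rad and value of joint each of latch_red, latch_yellow, latch_green, latch_blue, latch_white below 0.002 m and linear speed of each of module_red, module_yellow, module_green, module_blue, module_white below 0.02 m/s); the robot touches nothing.
It fails at once if a latch is pressed open (over 3 mm) while the mushroom stop is up (pressed less than 3 mm) (value of joint stop_press below 0.003 m and value of joint any of latch_red, latch_yellow, latch_green, latch_blue, latch_white above 0.003 m).
It fails at once if a bystander (meter, reel, jar, screwdriver, tray, brush) is moved by more than 40 mm (distance of any of multimeter, solder_reel, flux_jar, screwdriver, screw_tray, flux_brush from where it was at the start of the episode above 0.04 m).
Of module_red, module_yellow, module_green, module_blue, module_white only 3 to 5 are there at a start; the rules pass over those that are not, and their reading is None.
At some moment in a run one of module_red, module_yellow, module_green, module_blue, module_white may be knocked a few centimetres aside while the robot is not near it.
It also fails if it takes over 210 s, if anything falls off the work surface, if the arm or the gripper's body presses on something with over 40 N, if the wrist force passes 120 N, or if a joint passes its speed limit or range.

## Robot

A 6-joint arm with a two-finger parallel gripper is mounted at the origin on the work surface. World frame = base frame: x ahead of the robot, y to its left, z up, the work surface at z = 0. Lengths are in mm, angles in rad, forces in N, time in s.
With the tool pointing down it reaches from about 400 to 925 mm from the base axis. Payload 12.5 kg.
Tool frame: the origin (TCP) lies midway between the tips of the shut fingers; the grasp point (between the pads) lies 19 mm behind it (env.grip_depth is the distance from the TCP to the grasp point, in mm); z points along the fingers, y is the line along which they close (so a half turn about z gives the same grasp; the last joint's range is limited). The gripper opens to 95 mm and grips with 3 to 60 N. Pads are 20 mm wide; open, the fingers measure 119 mm over their backs; the gripper's body (75 mm by 180 mm) begins 59 mm behind the grasp point.
Start: joints at [-1.274, 0.491, 1.559, -0, 1.092, -0.106], TCP at [245.021, -574.988, 214.661] pointing down, gripper open.
Joint ranges: [-3.1, 3.1], [-0.84, 2.19], [0.05, 2.79], [-1.13, 4.28], [0.06, 2.93], [-2.69, 2.69]. Speed limits (rad/s): [2.22, 2.22, 2.79, 3.14, 3.14, 3.14].

## Interface

Orientations are given as [roll, pitch, yaw] about the fixed x, y, z axes, in that order (R = Rz(yaw) Ry(pitch) Rx(roll)).
In Python, from cell import monitor, viewer, order, env gives the robot as it stands.
- The arm moves only by the tool move_arm, never from a script. Its argument "moves" is one flat list of numbers, 4 for each row, row after row: the shift along the tool's x, y, z normalised to -1 to 1, where 1 is 0.15 m, then the turn about the tool's z normalised to -1 to 1, where 1 is pi/2 rad. A call has 1 to 10 rows; each row shifts and turns the commanded pose from where the row before left it, along the tool's axes as they then stand; what a row does not reach is not made up. A row lasts 1/8 s, in which the tool goes at most 62.5 mm and 10.7 degrees, less where a joint would pass 70% of its speed; a pose out of reach is approached as far as the arm can. A call with a number of a shift or a turn outside -1 to 1 is refused whole. A call with a gripper value outside its range is refused whole. "claw" is the finger opening in mm, from 0 to 95.1, set as the call begins (left out, the last holds). The fingers move at their own pace and stop on an object; the grip force is fixed at half the most. Time passes only in rows, so rows that do not move let the fingers close. It gives the time, the measured TCP pose, the force, the opening and the grip force at its end, in the units of the state.
- monitor.state(): the state, without advancing time (a new reading comes with each control period).
- viewer.read_camera(name): name is "scene" or "top" or "wrist"; returns the picture (400x640x3 uint8, red, green, blue); there is no depth.
- viewer.camera_info(name): a dict with "K" (3x3 intrinsics, pixels), "dist_coeffs" ([k1, k2, p1, p2, k3] as OpenCV has them; the pictures are not rectified), "camera_from_world" (4x4, takes a point from world to camera coordinates). Camera axes: x right, y down, z forward; pixel columns grow to the right and rows downward; lengths in mm; the calibration is good to about 2 mm. A picture is of the moment at which its call begins: read the wrist's pose just before it. camera_info takes no time and is no camera call; for the wrist camera it gives the pose at the moment of the call.
- order.job_done(): hands the job in; it is judged then, once.
The state is a dict: "t": time; "joints": joint angles; "qvel": joint speeds; "tau": joint torques, N m; "eef_pos": TCP position; "tcp_rot": TCP orientation; "ft_force": force on the tool from outside, world axes, zero at the start; "moment": the same for the moment, N m; "opening": opening from 0.0 (shut) to 1.0 (fully open); "grip_force": force on a finger pad.
Only numpy, scipy, OpenCV 4.12 (cv2) and the standard library are available. Lean on these libraries where they do the work, as an engineer would, in place of code of your own. Each camera call takes 0.05 s, during which the arm holds its last target. There are 200 camera calls.

## Working session

There is one attempt and no reset: what is moved stays moved. The work goes in short steps, Python scripts to look and compute and a tool call to move; the robot and the scene stay as the last step left them, time stands still between calls to the robot, and variables do not carry over. Pictures are saved under pics/ and viewed, at most 14 in all, crops included, and the job is handed in when it is done.

Besides the shell and the picture viewer there is one more tool, called in YAML: its name, and indented under it one key for each argument. move_arm: Moves the arm, as the interface text tells. Scaled input: -1 to 1 covers 0.15 m each way for a shift and pi/2 rad each way for a turn. Its arguments: {"type":"object","properties":{"moves":{"type":"array"},"claw":{"type":"number"}},"required":["moves"]}

```bash
ls; mkdir -p pics
cat > h.py <<'E'
import numpy as np, cv2
from cell import monitor, viewer, order, env
def snap(n,name):
    i=viewer.camera_info(n); im=viewer.read_camera(n)
    cv2.imwrite(f'pics/{name}.png',cv2.cvtColor(im,cv2.COLOR_RGB2BGR)); np.savez(f'pics/{name}.npz',im=im,K=np.array(i['K']),d=np.array(i['dist_coeffs'],float),T=np.array(i['camera_from_world']))
    return im
def load(name): return np.load(f'pics/{name}.npz')
def ray(c,uv,z):
    p=cv2.undistortPoints(np.array(uv,float).reshape(-1,1,2),c['K'],c['d']).reshape(-1,2)
    R=c['T'][:3,:3];t=c['T'][:3,3];o=-R.T@t
    d=np.c_[p,np.ones(len(p))]@R
    return o+d*((z-o[2])/d[:,2])[:,None]
def proj(c,P):
    P=np.array(P,float).reshape(-1,3)
    return cv2.projectPoints(P,cv2.Rodrigues(c['T'][:3,:3])[0],c['T'][:3,3],c['K'],c['d'])[0].reshape(-1,2)
E
python3 - <<'E'
from h import *
a=snap('top','top0');b=snap('scene','scene0');snap('wrist','w0')
for n in('top0','scene0','w0'):
    c=load(n);R=c['T'][:3,:3];print(n,-R.T@c['T'][:3,3],R[2],c['K'][0,0])
print(monitor.state())
E
```

```text
pics
top0 [ 413.69961359  -58.99260227 1414.24007412] [ 0.0882214  -0.01037768 -0.99604683] 379.45703968562844
scene0 [ 906.4937995  -646.55243952 1058.86643594] [-0.31790674  0.49179072 -0.81060298] 424.16344410967685
w0 [ 306.31318154 -549.54938268  384.25509552] [-0.22005436 -0.09230639 -0.9711105 ] 296.5701438487186
{'t': 0.15, 'joints': array([-1.27356748e+00,  4.91388529e-01,  1.55931077e+00,  6.83774337e-06,
        1.09167959e+00, -1.05623881e-01]), 'qvel': array([ 2.72023081e-04, -9.45901849e-04, -1.64016228e-03,  1.44863911e-03,
        2.96256513e-05, -2.06037656e-03]), 'tau': array([ 1.07051954e-03, -6.12896204e+01, -2.58276075e+01,  6.92801946e-02,
        4.73368401e-02, -5.78817276e-05]), 'eef_pos': array([ 244.98561134, -574.79701643,  214.2157665 ]), 'tcp_rot': array([-3.14081144e+00, -8.89219559e-05,  4.02849535e-01]), 'ft_force': array([-0.40291132, -0.48858832, -0.15032568]), 'moment': array([ 0.0026291 , -0.02138411, -0.02511311]), 'grip_force': 0.0, 'opening': 1.0007904470715772}
```

View pics/top0.png

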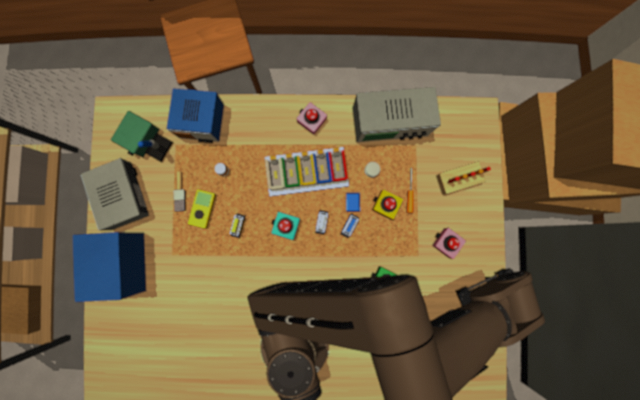

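View pics/scene0.png

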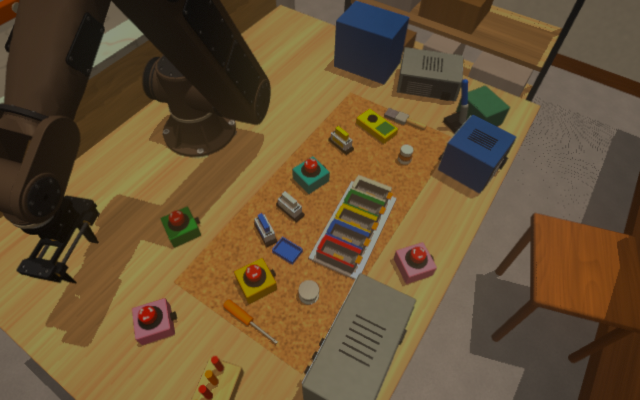

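The top view shows the real stop (yellow box) at about (388,204). There are three modules: yellow at (238,225), white at (322,222) and blue at (350,226). The docks lie around (307,171). I'll measure these coarsely.

Run:
```python
from h import *
c=load('top0');im=c['im']
f=lambda u,z:np.round(ray(c,[u],z)[0,:2])
print('stop',f((389.5,203.5),84))
for n,u in dict(y=(238,224),w=(322,221),b=(350,226)).items(): print(n,f(u,65))
for n,u in dict(p1=(266,157),p2=(346,149),p3=(349,183),p4=(270,193)).items(): print(n,f(u,30))
cr=cv2.cvtColor(im[140:250,225:425],cv2.COLOR_RGB2BGR)
cv2.imwrite('pics/c1.png',cv2.resize(cr,None,fx=4,fy=4,interpolation=cv2.INTER_CUBIC))
```

```text
stop [ 519. -336.]
y [446. 201.]
w [457. -98.]
b [ 440. -198.]
p1 [695. 108.]
p2 [ 726. -188.]
p3 [ 598. -198.]
p4 [561.  92.]
```

View pics/c1.png

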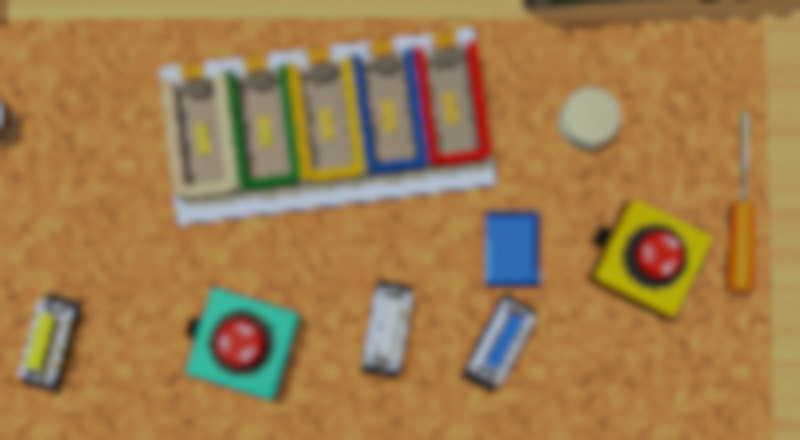

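move_arm:
  moves: [0.33,-0.107,0,0,0.33,-0.107,0,0,0.33,-0.107,0,0,0.33,-0.107,0,0,0.33,-0.107,0,0,0.33,-0.107,0,0,0.33,-0.107,0,0,0,0,0,0]
  claw: 0

```text
t: 1.15
eef_pos: [521.7, -333.3, 214.3]
tcp_rot: [-3.141, -0.0, 0.407]
ft_force: [-0.0, -0.4, 0.9]
opening: 0.217
grip_force: 0.0
```

```bash
cat >> h.py <<'E'
def go(x,y,z,yaw=None):
    s=monitor.state();p=s['eef_pos'];w=s['tcp_rot'][2];r=np.array([x,y,z])-p
    d=np.array([r[0]*np.cos(w)+r[1]*np.sin(w), r[0]*np.sin(w)-r[1]*np.cos(w), -r[2]])/150
    print('at',p.round(1),'yaw',w.round(3),'norm',d.round(3),'min rows',round(np.linalg.norm(d)/.4167,1),end=' ')
    if yaw is not None:
        t=-((yaw-w+np.pi/2)%np.pi-np.pi/2); print('turn',round(t/(np.pi/2),3),'rows',round(abs(t)/np.radians(10.7),1),end='')
    print()
E
python3 - <<'E'
from h import *
snap('wrist','w1');c=load('w1');im=c['im'];s=monitor.state();print(s['t'],s['eef_pos'])
h=cv2.cvtColor(im,cv2.COLOR_RGB2HSV)
m=(((h[...,0]<6)|(h[...,0]>174))&(h[...,1]>150)&(h[...,2]>80)).astype(np.uint8)
n,l,st,ce=cv2.connectedComponentsWithStats(m)
for i in range(1,n):
    if st[i,4]>300: print(st[i],ce[i],ray(c,[ce[i]],80)[0])
E
```

```text
1.2 [ 520.55239592 -334.6016198   214.28200886]
[ 172    0   67   58 1380] [202.1557971   29.45217391] [ 619.76281446 -173.76970885   80.        ]
[306 176  37  38 912] [323.9627193 194.1370614] [ 520.19256162 -340.91896551   80.        ]
```

View pics/w1.png

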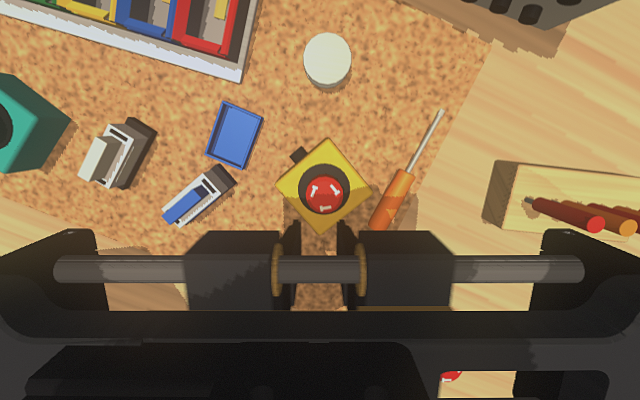

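The wrist view shows the cap at (324,194). The plugs of the blue and white modules are at left, and the docks are top left. Next I press the cap.

move_arm:
  moves: [-0.02,0.034,0.4,0,0,0,0.385,0,0,0,0.07,0,0,0,0.04,0,0,0,0.03,0,0,0,0.02,0]

```text
t: 1.95
eef_pos: [520.4, -343.0, 75.8]
tcp_rot: [3.136, -0.003, 0.403]
ft_force: [-3.5, 0.3, 30.0]
opening: 0.003
grip_force: 15.2
```

move_arm:
  moves: [0,0,-0.1,0,0,0,-0.4,0,0,0,-0.4,0,-0.1,-0.3,-0.2,0,-0.1,-0.3,0,0,0,0,0,0]
  claw: 60

```text
t: 2.7
eef_pos: [454.8, -268.8, 239.9]
tcp_rot: [3.14, -0.001, 0.404]
ft_force: [0.6, 0.1, 1.1]
opening: 0.58
grip_force: 0.0
```

```bash
cat >> h.py <<'E'
RNG=dict(b=(100,118,120,60),y=(22,34,130,90),w=(0,179,0,170),r=(0,6,150,80),g=(45,75,120,40))
def blobs(c,col,lo=150,box=None):
    im=c['im'];h=cv2.cvtColor(im,cv2.COLOR_RGB2HSV);a,b,s,v=RNG[col]
    m=(h[...,0]>=a)&(h[...,0]<=b)&(h[...,1]>=s)&(h[...,2]>=v)
    if col=='w': m&=h[...,1]<40
    m[225:]=False
    if box: k=np.zeros_like(m);k[box[1]:box[3],box[0]:box[2]]=1;m&=k
    n,l,st,ce=cv2.connectedComponentsWithStats(m.astype(np.uint8))
    return [(st[i].tolist(),ce[i],cv2.minAreaRect(np.argwhere(l==i)[:,::-1].astype(np.float32))) for i in range(1,n) if st[i,4]>lo]
def show(c,col,z=70,**k):
    for st,ce,r in blobs(c,col,**k):
        q=ray(c,cv2.boxPoints(r),z)[:,:2];e=[q[1]-q[0],q[2]-q[1]];L=[np.linalg.norm(x) for x in e];j=int(np.argmax(L))
        print(col,st,'ctr',ray(c,[ce],z)[0,:2].round(1),'len',np.round(L,1),'ang',round(np.arctan2(e[j][1],e[j][0])%np.pi,3))
E
python3 - <<'E'
from h import *
s=monitor.state();print(s['t'],s['eef_pos']);snap('wrist','w2');c=load('w2')
for k in 'byw':show(c,k)
E
```

```text
2.7 [ 454.76009885 -268.80206117  239.92479   ]
b [276, 72, 56, 67, 1888] ctr [ 528.2 -221.4] len [59.9 42.3] ang 3.113
b [243, 154, 38, 34, 470] ctr [ 443.6 -202.8] len [48.6 12.9] ang 2.644
y [349, 107, 91, 90, 2415] ctr [ 522.9 -334.2] len [74.8 75. ] ang 1.148
w [129, 0, 195, 55, 2870] ctr [ 579.  -128.2] len [ 51.6 198.3] ang 1.971
w [379, 5, 29, 48, 686] ctr [ 633.4 -274.6] len [28.  45.2] ang 0.768
w [164, 92, 50, 64, 974] ctr [ 461.2 -107.1] len [65.9 30.2] ang 2.941
w [237, 140, 58, 55, 664] ctr [ 451.9 -205.1] len [64.  29.4] ang 2.647
```

View pics/w2.png

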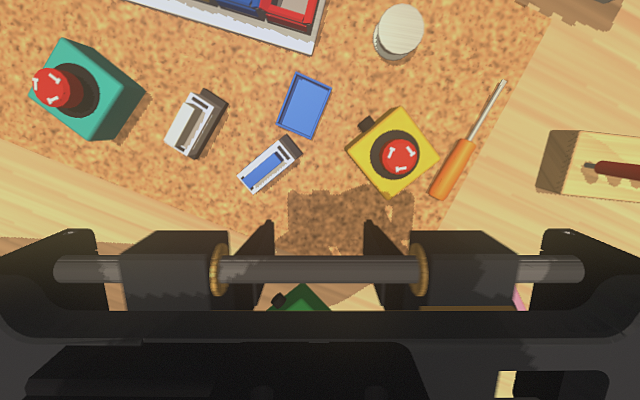

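Blue fin found at (268,170) and the tray at (304,105), clear of it. Nothing else is near the grasp.

Run:
```python
from h import *
go(443.6,-202.8,120,-0.498)
```

```text
at [ 455.9 -270.1  239.7] yaw 0.403 norm [ 0.101 -0.445  0.798] min rows 2.2 turn 0.574 rows 4.8
```

move_arm:
  moves: [0.05,-0.222,0,0,0.051,-0.223,0,0,0,0,0.16,0.115,0,0,0.16,0.115,0,0,0.16,0.115,0,0,0.16,0.115,0,0,0.158,0.114,0,0,0,0]
  claw: 45

```text
t: 3.75
eef_pos: [444.0, -203.6, 117.2]
tcp_rot: [-3.142, 0.002, -0.498]
ft_force: [-0.6, 0.2, -0.5]
opening: 0.471
grip_force: 0.0
```

Run:
```python
from h import *
go(443.6,-202.8,47,-0.498)
snap('wrist','w3');c=load('w3')
for k in 'b':show(c,k)
```

```text
at [ 444.  -203.6  117.2] yaw -0.498 norm [-0.005 -0.003  0.468] min rows 1.1 turn 0.0 rows 0.0
b [0, 0, 131, 116, 3384] ctr [ 624.2 -104.5] len [52.4 81. ] ang 0.176
b [239, 56, 87, 100, 4077] ctr [ 524.2 -221.2] len [39.5 55.6] ang 0.031
b [308, 186, 18, 39, 674] ctr [ 451.3 -206.8] len [12.7 29.9] ang 2.649
```

View pics/w3.png

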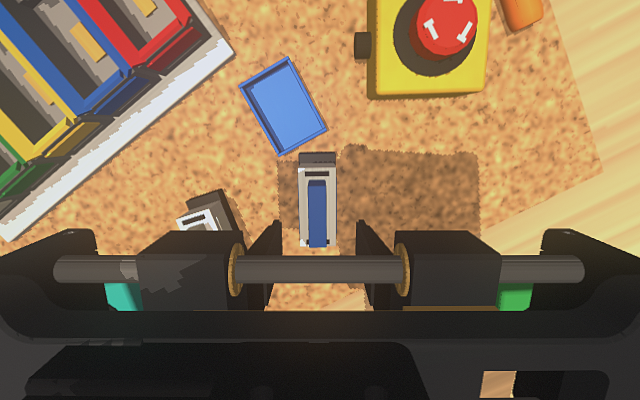

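The blue fin is centred between the fingers and aligned, running (317,179) to (317,248). I go down and grip.

move_arm:
  moves: [0,0,0.3,0,0,0,0.165,0,0,0,0,0]

```text
t: 4.18
eef_pos: [444.1, -203.5, 48.2]
tcp_rot: [-3.142, 0.001, -0.496]
ft_force: [0.1, -0.2, 0.3]
opening: 0.473
grip_force: 0.0
```

move_arm:
  moves: [0,0,0,0,0,0,0,0,0,0,0,0,0,0,0,0]
  claw: 0

```text
t: 4.68
eef_pos: [444.0, -203.4, 48.8]
tcp_rot: [3.141, -0.001, -0.499]
ft_force: [0.2, 0.8, 5.7]
opening: 0.145
grip_force: 30.0
```

move_arm:
  moves: [0,0,-0.3,0,0,0,-0.35,0,0,0,-0.35,0,0,0,0,-0.095,0,0,0,-0.095,0,0,0,-0.095,0,0,0,-0.096,0,0,0,0]

```text
t: 5.68
eef_pos: [443.7, -203.2, 198.4]
tcp_rot: [-3.141, 0.0, 0.099]
ft_force: [-0.2, 0.0, -1.8]
opening: 0.144
grip_force: 30.0
```

Run:
```python
from h import *
go(515,-60,230,0.1)
```

```text
at [ 443.7 -203.2  198.4] yaw 0.099 norm [ 0.567 -0.903 -0.211] min rows 2.6 turn -0.001 rows 0.0
```

move_arm:
  moves: [0.19,-0.3,-0.07,0,0.19,-0.3,-0.07,0,0.187,-0.303,-0.07,0,0,0,0,0,0,0,0,0]

```text
t: 6.3
eef_pos: [514.7, -60.1, 229.6]
tcp_rot: [3.142, 0.001, 0.098]
ft_force: [-0.2, 0.3, -1.7]
opening: 0.148
grip_force: 30.0
```

Run:
```python
from h import *
s=monitor.state();print(s['t'],s['eef_pos']);snap('wrist','w4');c=load('w4')
cv2.imwrite('pics/w4b.png',cv2.resize(cv2.cvtColor(c['im'][0:260],cv2.COLOR_RGB2BGR),(800,325)))
for k in 'bgyrw':show(c,k,z=58)
```

```text
6.3 [514.69081484 -60.08695186 229.63977337]
b [341, 4, 55, 111, 2104] ctr [ 648. -102.] len [ 55.4 109.2] ang 0.157
b [415, 149, 46, 56, 1637] ctr [ 537.6 -196.5] len [64.2 43.3] ang 3.14
b [306, 211, 26, 14, 339] ctr [472.3 -64.9] len [30.  16.4] ang 1.669
g [0, 116, 18, 35, 303] ctr [536.7 297.5] len [19.6 38.9] ang 3.003
y [285, 6, 57, 111, 2225] ctr [641.2 -42.4] len [ 56.  108.1] ang 0.147
y [359, 54, 9, 27, 237] ctr [645.6 -95.9] len [ 8.5 26. ] ang 0.136
y [310, 56, 10, 27, 250] ctr [639.1 -44.3] len [ 9.6 26.1] ang 0.098
y [212, 59, 12, 27, 247] ctr [625.5  59. ] len [10.2 26.5] ang 0.13
y [261, 58, 11, 26, 232] ctr [632.5   7.3] len [10.2 25.7] ang 0.132
y [0, 105, 29, 108, 1594] ctr [502.4 296. ] len [ 31.9 127.5] ang 3.009
y [502, 157, 90, 68, 1657] ctr [ 533.3 -325.9] len [80.2 77. ] ang 2.669
y [78, 203, 16, 22, 263] ctr [449.2 216.9] len [28.7 14.9] ang 2.868
r [395, 2, 58, 112, 2279] ctr [ 656.  -161.9] len [111.2  56.8] ang 0.126
r [544, 188, 35, 33, 763] ctr [ 517.7 -352.1] len [40.9 40.7] ang 1.669
w [377, 0, 35, 15, 225] ctr [ 708.1 -120.3] len [35.3 12.3] ang 1.706
w [269, 3, 35, 15, 256] ctr [693.2  -8.9] len [34.9 12.1] ang 1.699
w [322, 2, 35, 14, 265] ctr [700.3 -64.1] len [34.8 12. ] ang 1.669
w [213, 5, 36, 15, 243] ctr [686.4  47.8] len [35.9 12.2] ang 1.698
w [2, 11, 37, 40, 1124] ctr [647.8 268.2] len [37.4 37.9] ang 0.829
w [200, 116, 234, 21, 2582] ctr [578.6 -50.4] len [260.   17.6] ang 1.686
w [293, 183, 52, 25, 422] ctr [506.7 -55.7] len [61.5 27.8] ang 1.736
w [90, 188, 27, 37, 219] ctr [468.4 191.2] len [42.2 29.8] ang 2.865
```

View pics/w4.png

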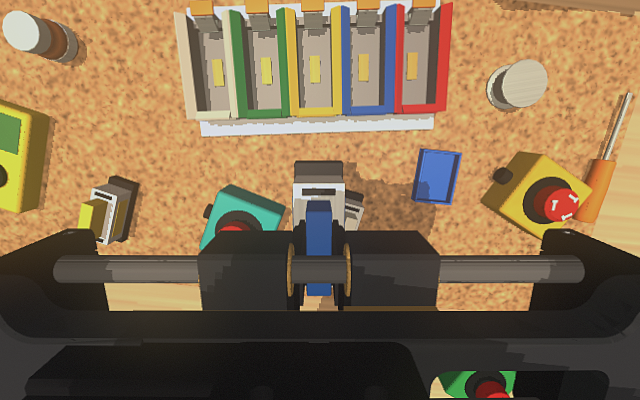

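The docks in view run white, green, yellow, blue, red from left to right. Small floor labels sit at about (218,72), (266,71), (315,69), (364,67) and (412,65). The blue module is held straight.

Run:
```python
from h import *
c=load('w4')
L=[]
for st,ce,r in blobs(c,'y',lo=150):
    if 40<st[1]<70 and st[4]<400: L.append(ray(c,[ce],18)[0,:2])
L=np.array(sorted(L,key=lambda p:p[1]));print(L.round(1),np.linalg.norm(np.diff(L,axis=0),axis=1))
d=L[0]-L[-1];print('axis',np.arctan2(d[1],d[0])+np.pi/2)
# slot geometry check: dock top outline blue (top z=58), plate strip front edge
a=np.arctan2(d[1],d[0])+np.pi/2;u=np.array([np.cos(a),np.sin(a)])
for dx in(-45.5,45.5):
    for dy in (-19,19):
        P=L[0]+u*dx+np.array([-u[1],u[0]])*dy
        print(dx,dy,'floor',proj(c,[*P,18])[0].round(),'wall',proj(c,[*P,50])[0].round())
cr=cv2.resize(cv2.cvtColor(c['im'][0:140,190:450],cv2.COLOR_RGB2BGR),None,fx=3,fy=3,interpolation=cv2.INTER_CUBIC);cv2.imwrite('pics/c4.png',cr)
# held module corners, tool frame
p=monitor.state()['eef_pos']
```

```text
[[ 653.1 -100.8]
 [ 645.9  -43.1]
 [ 638.6   14.6]
 [ 630.7   72.3]] [58.12791283 58.11841094 58.25928874]
axis 0.12883754342315967
-45.5 -19 floor [378. 106.] wall [384. 105.]
-45.5 19 floor [347. 107.] wall [350. 106.]
45.5 -19 floor [379.  25.] wall [386.  15.]
45.5 19 floor [347.  26.] wall [350.  16.]
```

View pics/c4.png

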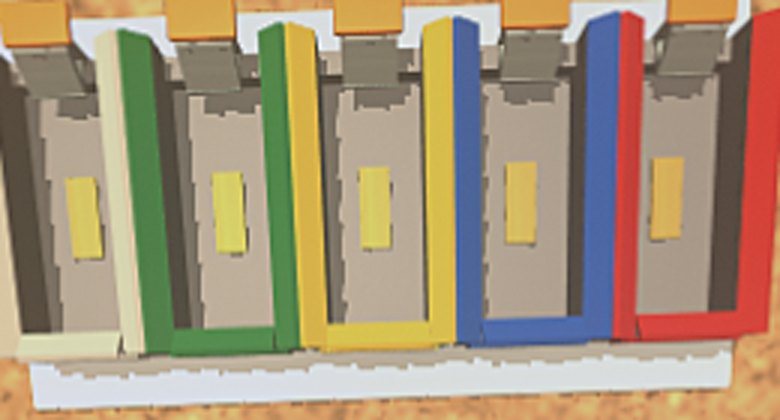

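```bash
cat >> h.py <<'E'
def held(c,p,w,uvz):
    u=np.array([np.cos(w),np.sin(w)]);v=np.array([u[1],-u[0]])
    for x,y,dz in uvz:
        q=ray(c,[(x,y)],p[2]+dz)[0,:2]-p[:2];print((x,y),'tool x,y',(q@u).round(1),(q@v).round(1))
E
python3 - <<'E'
from h import *
c=load('w4');s=monitor.state()
held(c,s['eef_pos'],s['tcp_rot'][2],[(318,201,21.5),(319,296,21.5),(318.5,183,-4.5),(318.5,161.5,-34.5),(293,183,-4.5),(345,183,-4.5)])
g=cv2.cvtColor(c['im'],cv2.COLOR_RGB2GRAY);print(g[155:215,318].tolist());print(g[285:305,318].tolist())
E
```

```text
(318, 201) tool x,y 28.5 -0.0
(319, 296) tool x,y -26.7 0.6
(318.5, 183) tool x,y 33.0 0.2
(318.5, 161.5) tool x,y 42.2 0.2
(293, 183) tool x,y 33.0 -15.0
(345, 183) tool x,y 33.0 16.1
[172, 173, 168, 169, 182, 121, 51, 63, 80, 85, 84, 83, 83, 83, 82, 84, 83, 81, 82, 78, 98, 113, 115, 115, 114, 114, 114, 97, 187, 225, 221, 223, 235, 154, 54, 74, 76, 75, 73, 62, 133, 185, 184, 181, 165, 103, 57, 64, 66, 66, 66, 66, 66, 64, 66, 61, 73, 84, 87, 89]
[77, 77, 77, 77, 78, 77, 76, 77, 75, 72, 79, 165, 175, 173, 174, 178, 181, 183, 181, 178]
```

Run:
```python
from h import *
go(654.1,-100.7,130,0.129)
```

```text
at [514.5 -60.6 229.6] yaw 0.098 norm [0.9   0.357 0.664] min rows 2.8 turn -0.02 rows 0.2
```

move_arm:
  moves: [0.3,0.119,0.1,0,0.3,0.119,0.1,0,0.3,0.119,0.2,0,0,0,0.2,-0.02,0,0,0.06,0,0,0,0,0]

```text
t: 7.1
eef_pos: [654.2, -100.6, 131.0]
tcp_rot: [-3.141, 0.001, 0.129]
ft_force: [0.1, -1.0, -2.0]
opening: 0.144
grip_force: 30.0
```

Run:
```python
from h import *
go(654.1,-100.7,66,0.129)
```

```text
at [ 654.2 -100.6  131. ] yaw 0.129 norm [-0.001  0.     0.434] min rows 1.0 turn -0.0 rows 0.0
```

Descending: first to just inside the walls (tcp about 98), checking force.

move_arm:
  moves: [0,0,0.1,0,0,0,0.05,0,0,0,0.04,0,0,0,0.03,0,0,0,0,0]

```text
t: 7.72
eef_pos: [654.6, -99.9, 97.7]
tcp_rot: [-3.142, 0.0, 0.131]
ft_force: [-0.1, -0.1, -1.9]
opening: 0.142
grip_force: 30.0
```

move_arm:
  moves: [0,0,0.04,0,0,0,0.04,0,0,0,0.03,0]

```text
t: 8.1
eef_pos: [654.7, -100.0, 81.4]
tcp_rot: [3.141, -0.0, 0.131]
ft_force: [-2.3, -0.4, 0.2]
opening: 0.143
grip_force: 30.0
```

move_arm:
  moves: [0,0,0.03,0,0,0,0.03,0,0,0,0.025,0,0,0,0.015,0,0,0,0.015,0,0,0,0,0]

```text
t: 8.85
eef_pos: [655.8, -99.8, 66.6]
tcp_rot: [3.141, -0.003, 0.131]
ft_force: [-5.1, 2.5, 18.3]
opening: 0.145
grip_force: 30.0
```

move_arm:
  moves: [0,0,0.015,0,0,0,0,0]

```text
t: 9.1
eef_pos: [656.3, -99.7, 66.1]
tcp_rot: [3.14, -0.005, 0.131]
ft_force: [-8.2, 4.9, 32.2]
opening: 0.147
grip_force: 30.0
```

move_arm:
  moves: [0,0,-0.02,0,0,0,0,0,0,0,0,0,0,0,0,0]
  claw: 45

```text
t: 9.6
eef_pos: [654.7, -99.9, 64.5]
tcp_rot: [-3.142, 0.0, 0.131]
ft_force: [1.1, -0.2, -0.1]
opening: 0.463
grip_force: 0.0
```

move_arm:
  moves: [0,0,-0.3,0,0,0,-0.4,0,-0.2,0,-0.35,0,-0.4,0,0,0,-0.1,0,0,0,0,0,0,0]

```text
t: 10.35
eef_pos: [550.5, -113.9, 222.7]
tcp_rot: [3.141, -0.001, 0.13]
ft_force: [0.9, 0.1, -0.4]
opening: 0.476
grip_force: 0.0
```

Run:
```python
from h import *
s=monitor.state();print(s['t'],s['eef_pos']);snap('wrist','w5');c=load('w5')
show(c,'b',z=88);show(c,'y',z=70);show(c,'w',z=70)
cr=c['im'][0:260,100:500]
cv2.imwrite('pics/w5b.png',cv2.resize(cv2.cvtColor(cr,cv2.COLOR_RGB2BGR),None,fx=2,fy=2))
```

```text
10.35 [ 550.49858972 -113.85499036  222.74260929]
b [291, 35, 55, 107, 2109] ctr [ 645.6 -101.2] len [97.7 50.5] ang 0.109
b [311, 58, 15, 55, 730] ctr [ 654.3 -100.6] len [13.3 49.5] ang 0.135
b [371, 175, 46, 50, 1440] ctr [ 549.5 -192.4] len [55.9 39.3] ang 0.002
y [234, 35, 58, 107, 2260] ctr [640.6 -43.8] len [ 55.3 104.3] ang 0.13
y [167, 81, 11, 26, 211] ctr [628.9  48.5] len [ 8.4 25.3] ang 0.137
y [215, 81, 12, 26, 253] ctr [635.3  -1.8] len [10.3 25.1] ang 0.124
y [362, 81, 10, 26, 238] ctr [ 655.  -150.7] len [ 9.2 24.6] ang 0.171
y [464, 188, 79, 37, 1010] ctr [ 552.6 -324.8] len [87.8 43.1] ang 1.701
w [163, 28, 36, 14, 296] ctr [687.5  42. ] len [34.7 11.8] ang 1.696
w [219, 28, 35, 15, 306] ctr [694.1 -12.6] len [33.6 12.7] ang 1.698
w [274, 28, 35, 15, 341] ctr [700.7 -67.2] len [33.5 12.7] ang 1.7
w [327, 28, 36, 15, 334] ctr [ 707.7 -120.8] len [34.5 12.7] ang 1.702
w [303, 53, 31, 70, 1097] ctr [ 653.8 -100.6] len [30.1 67.2] ang 0.141
w [156, 142, 234, 14, 2580] ctr [584.9 -60.1] len [250.3  13.9] ang 1.7
w [42, 205, 27, 20, 158] ctr [480.8 179.8] len [15.2 29.6] ang 1.281
```

View pics/w5b.png

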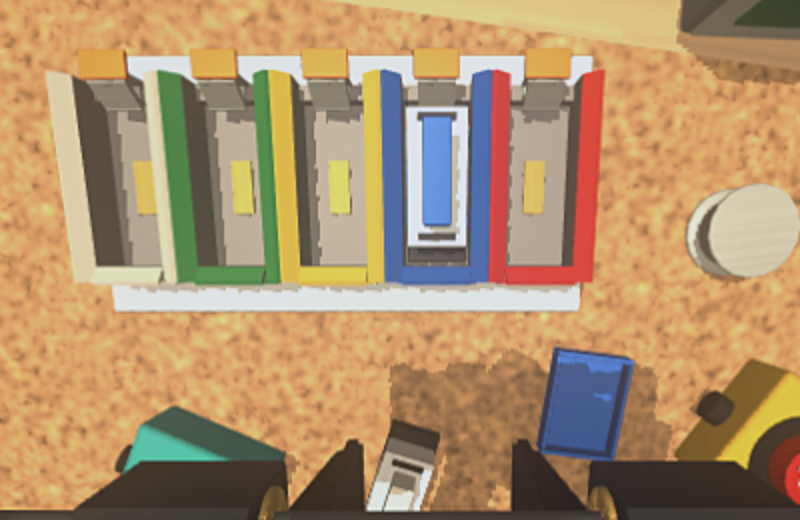

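Blue is home, its latch looks like the others (shut), and the white module shows at the bottom (400,480). I go and look at white.

Run:
```python
from h import *
go(420,-100,180,-0.2)
```

```text
at [ 551.4 -113.8  222.5] yaw 0.131 norm [-0.856 -0.205  0.283] min rows 2.2 turn 0.21 rows 1.8
```

move_arm:
  moves: [-0.285,-0.068,0.05,0,-0.285,-0.068,0.1,0,-0.285,-0.068,0.13,0,0,0,0,0.105,0,0,0,0.105,0,0,0,0,0,0,0,0]

```text
t: 11.28
eef_pos: [420.1, -100.1, 180.2]
tcp_rot: [3.142, 0.0, -0.195]
ft_force: [0.0, 0.3, -0.4]
opening: 0.474
grip_force: 0.0
```

Run:
```python
from h import *
s=monitor.state();print(s['t'],s['eef_pos'],s['tcp_rot']);snap('wrist','w6');c=load('w6')
show(c,'w',z=60);show(c,'y',z=70)
cr=c['im'][90:270,220:420]
cv2.imwrite('pics/w6b.png',cv2.resize(cv2.cvtColor(cr,cv2.COLOR_RGB2BGR),None,fx=3,fy=3))
```

```text
11.275 [ 420.08414673 -100.07864956  180.15329467] [ 3.14158536e+00  2.64491684e-04 -1.94867074e-01]
w [111, 0, 271, 102, 4118] ctr [566.6 -67.7] len [251.8  20.6] ang 1.694
w [294, 123, 33, 67, 1451] ctr [463.6 -99.8] len [30.4 64.1] ang 2.952
w [18, 193, 33, 32, 269] ctr [466.1 183.5] len [33.1 33.9] ang 2.731
y [184, 0, 72, 31, 816] ctr [593.2 -44.4] len [59.8 22.9] ang 1.371
y [495, 0, 113, 95, 3242] ctr [ 512.3 -320.7] len [75.9 73.5] ang 2.663
y [3, 209, 16, 16, 209] ctr [458.4 205.9] len [15.3 16.2] ang 2.705
```

View pics/w6b.png

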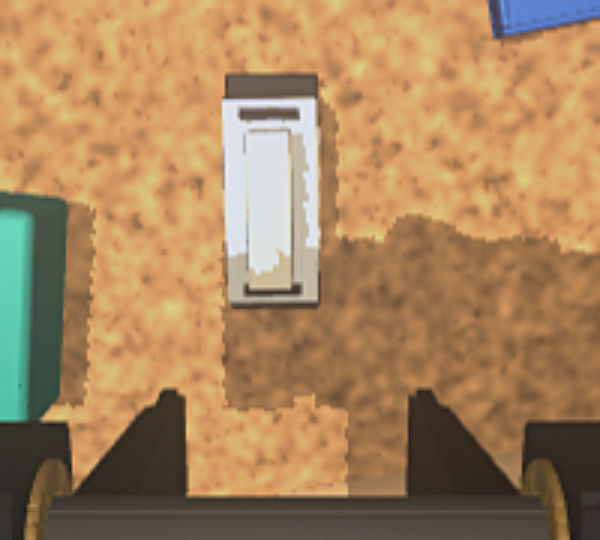

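Run:
```python
from h import *
c=load('w6')
f=lambda P,z: ray(c,np.array(P)/3+[220,90],z)[:,:2]
for P,z in(([(223,98),(317,98),(319,303),(230,305)],44),([(246,129),(291,129),(292,290),(248,290)],70)):
    q=f(P,z);d=(q[0]+q[1]-q[2]-q[3])/2;print(q.mean(0),np.linalg.norm(d),np.arctan2(d[1],d[0]))
    m=q.mean(0)
go(*m,47,np.arctan2(d[1],d[0]))
```

```text
[454.6038939  -99.53030252] 70.46527100077385 -0.17945614687156852
[455.13283525 -99.33767817] 50.59879464419296 -0.19279096662426728
at [ 419.9 -100.1  180.2] yaw -0.196 norm [ 0.229 -0.05   0.888] min rows 2.2 turn -0.002 rows 0.0
```

The white module is straight under the tool heading, at about (455,-99.4). I grip it.

move_arm:
  moves: [0.115,-0.025,0.1,0,0.114,-0.025,0.3,0,0,0,0.3,0,0,0,0.17,0,0,0,0.015,0,0,0,0,0]

```text
t: 12.08
eef_pos: [455.0, -99.6, 48.3]
tcp_rot: [3.141, -0.001, -0.198]
ft_force: [0.3, -0.2, 0.9]
opening: 0.472
grip_force: 0.0
```

move_arm:
  moves: [0,0,0,0,0,0,0,0,0,0,0,0,0,0,0,0]
  claw: 0

```text
t: 12.58
eef_pos: [454.6, -99.5, 47.8]
tcp_rot: [3.141, -0.0, -0.199]
ft_force: [0.7, 0.5, -2.1]
opening: 0.149
grip_force: 30.0
```

move_arm:
  moves: [0,0,-0.3,0,0,0,-0.4,0,0,0,-0.4,0,0,0,0,-0.105,0,0,0,-0.105,0,0,0,0,0,0,0,0]

```text
t: 13.45
eef_pos: [454.5, -99.5, 212.5]
tcp_rot: [-3.141, 0.0, 0.127]
ft_force: [-1.3, 0.6, -1.9]
opening: 0.143
grip_force: 30.0
```

Run:
```python
from h import *
s=monitor.state();print(s['t'],s['eef_pos'],s['tcp_rot']);snap('wrist','w7');c=load('w7')
g=cv2.cvtColor(c['im'],cv2.COLOR_RGB2GRAY)
print(g[155:215,318].tolist());print(g[172,280:360].tolist())
go(630.4,72.4,130,0.129)
```

```text
13.45 [454.51020988 -99.45907084 212.49032003] [-3.14147980e+00  3.82117910e-04  1.27393437e-01]
[166, 149, 91, 52, 64, 79, 82, 80, 81, 81, 81, 80, 79, 80, 79, 79, 74, 103, 113, 111, 112, 110, 111, 102, 161, 211, 219, 221, 199, 120, 62, 73, 75, 75, 73, 62, 117, 203, 221, 218, 226, 162, 100, 110, 106, 103, 104, 102, 105, 104, 102, 95, 135, 163, 174, 177, 176, 176, 176, 176]
[176, 176, 171, 165, 151, 139, 150, 155, 166, 171, 175, 175, 178, 180, 94, 67, 105, 104, 103, 102, 101, 102, 102, 101, 102, 102, 102, 104, 102, 102, 103, 102, 102, 102, 101, 101, 102, 100, 103, 104, 102, 103, 103, 102, 103, 103, 102, 102, 102, 102, 102, 103, 102, 103, 102, 101, 102, 102, 102, 101, 101, 81, 59, 110, 134, 127, 114, 110, 111, 112, 99, 92, 96, 109, 124, 129, 123, 114, 138, 170]
at [454.5 -99.5 212.5] yaw 0.128 norm [ 1.309 -0.987  0.55 ] min rows 4.1 turn -0.001 rows 0.0
```

move_arm:
  moves: [0.262,-0.198,0,0,0.262,-0.198,0,0,0.262,-0.198,0,0,0.262,-0.198,0.05,0,0.262,-0.197,0.1,0,0,0,0.2,0,0,0,0.2,0,0,0,0,0]

```text
t: 14.5
eef_pos: [629.0, 73.3, 127.9]
tcp_rot: [-3.141, 0.005, 0.13]
ft_force: [-0.3, -0.8, -1.3]
opening: 0.146
grip_force: 30.0
```

Run:
```python
from h import *
go(630.4,72.4,97,0.129)
```

```text
at [629.   73.3 127.9] yaw 0.13 norm [0.009 0.007 0.206] min rows 0.5 turn 0.0 rows 0.0
```

move_arm:
  moves: [0.007,0.006,0.09,0,0,0,0.05,0,0,0,0.04,0,0,0,0.03,0,0,0,0,0]

```text
t: 15.12
eef_pos: [631.1, 72.5, 98.5]
tcp_rot: [3.142, 0.0, 0.131]
ft_force: [0.8, 0.1, -1.4]
opening: 0.143
grip_force: 30.0
```

move_arm:
  moves: [0,0,0.04,0,0,0,0.04,0,0,0,0.03,0]

```text
t: 15.5
eef_pos: [631.2, 72.5, 82.2]
tcp_rot: [3.142, -0.0, 0.131]
ft_force: [-2.7, -0.6, 9.9]
opening: 0.144
grip_force: 30.0
```

move_arm:
  moves: [0,0,0.03,0,0,0,0.03,0,0,0,0.025,0,0,0,0.015,0,0,0,0.015,0,0,0,0.01,0,0,0,0,0]

```text
t: 16.38
eef_pos: [633.0, 72.6, 65.3]
tcp_rot: [3.141, -0.005, 0.131]
ft_force: [1.0, 0.2, 16.0]
opening: 0.144
grip_force: 32.4
```

move_arm:
  moves: [0,0,0.02,0,0,0,0,0]

```text
t: 16.62
eef_pos: [634.6, 72.7, 62.7]
tcp_rot: [3.141, -0.009, 0.131]
ft_force: [6.2, 1.7, 13.9]
opening: 0.147
grip_force: 36.4
```

move_arm:
  moves: [0,0,-0.03,0,0,0,0,0,0,0,0,0,0,0,0,0]
  claw: 45

```text
t: 17.12
eef_pos: [631.0, 72.5, 64.5]
tcp_rot: [3.142, 0.001, 0.131]
ft_force: [-0.2, 0.8, -0.6]
opening: 0.46
grip_force: 0.0
```

move_arm:
  moves: [0,0,-0.3,0,0,0,-0.4,0,-0.2,0,-0.35,0,-0.4,0,0,0,-0.1,0,0,0,0,0,0,0]

```text
t: 17.88
eef_pos: [527.0, 58.7, 222.8]
tcp_rot: [3.141, -0.001, 0.131]
ft_force: [0.6, -0.5, 0.5]
opening: 0.478
grip_force: 0.0
```

Run:
```python
from h import *
s=monitor.state();print(s['t'],s['eef_pos']);snap('wrist','w8');c=load('w8')
show(c,'w',z=70);show(c,'b',z=88);show(c,'y',z=70)
cr=c['im'][0:230,0:400]
cv2.imwrite('pics/w8b.png',cv2.resize(cv2.cvtColor(cr,cv2.COLOR_RGB2BGR),None,fx=2,fy=2))
```

```text
17.875 [527.02726924  58.74730962 222.80062931]
w [114, 26, 37, 40, 1149] ctr [646.1 262.3] len [35.9 36.2] ang 0.002
w [290, 27, 19, 23, 199] ctr [678.3  97.3] len [17.7 20. ] ang 0.123
w [327, 27, 36, 15, 353] ctr [685.1  51.7] len [34.5 12.7] ang 1.702
w [382, 27, 36, 20, 319] ctr [692.5  -2.6] len [17.5 33.5] ang 1.546
w [438, 27, 36, 15, 264] ctr [700.  -56.9] len [35.3 12.5] ang 1.774
w [496, 28, 32, 11, 254] ctr [ 707.7 -111.9] len [30.9  9.2] ang 1.708
w [303, 52, 32, 70, 1908] ctr [632.2  72.1] len [31.1 67.1] ang 0.143
w [464, 53, 39, 70, 743] ctr [650.5 -89.1] len [70.4 30.8] ang 0.122
w [292, 116, 234, 39, 2677] ctr [580.9 -28.7] len [ 39.4 252.1] ang 1.591
w [180, 204, 29, 21, 208] ctr [478.3 194. ] len [19.7 28.7] ang 1.359
b [449, 35, 64, 106, 2269] ctr [645.4 -90.1] len [101.4  51. ] ang 0.128
b [500, 175, 51, 50, 1418] ctr [ 545.2 -158.6] len [59.6 39.8] ang 3.137
y [396, 34, 62, 107, 2216] ctr [640.6 -41.7] len [105.2  55.3] ang 0.133
y [362, 80, 10, 26, 248] ctr [631.8  21.6] len [ 9.2 24.5] ang 0.171
y [52, 109, 72, 116, 3386] ctr [507.1 315.1] len [124.8  60. ] ang 2.857
y [604, 188, 36, 37, 444] ctr [ 548.4 -293. ] len [52.2 18.7] ang 2.634
```

View pics/w8b.png

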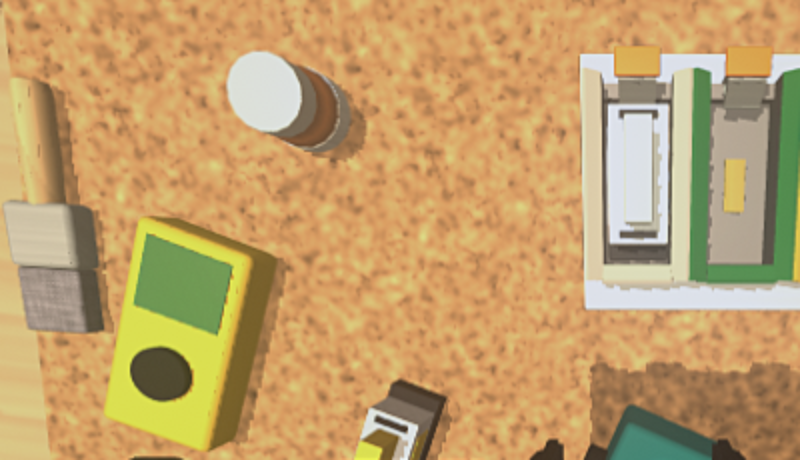

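White appears home (same size and rows as blue did), and its latch matches the green one. The yellow module is at crop (395,430). I go to it.

Run:
```python
from h import *
go(412,208,185,-0.27)
```

```text
at [527.9  58.8 222.5] yaw 0.131 norm [-0.636 -1.087  0.25 ] min rows 3.1 turn 0.255 rows 2.1
```

move_arm:
  moves: [-0.159,-0.272,0,0,-0.159,-0.272,0,0,-0.159,-0.272,0.1,0,-0.159,-0.271,0.15,0,0,0,0,0.085,0,0,0,0.085,0,0,0,0.085,0,0,0,0]

```text
t: 18.92
eef_pos: [412.3, 208.4, 184.4]
tcp_rot: [3.141, 0.0, -0.269]
ft_force: [0.1, -0.8, 0.1]
opening: 0.468
grip_force: 0.0
```

Run:
```python
from h import *
s=monitor.state();print(s['t'],s['eef_pos'],s['tcp_rot']);snap('wrist','w9');c=load('w9')
show(c,'y',z=70);show(c,'w',z=60)
cr=c['im'][80:260,200:440]
cv2.imwrite('pics/w9b.png',cv2.resize(cv2.cvtColor(cr,cv2.COLOR_RGB2BGR),None,fx=3,fy=3))
```

```text
18.925 [412.26596277 208.44076761 184.407027  ] [ 3.14132091e+00  2.60170797e-04 -2.68532432e-01]
y [133, 74, 79, 127, 4639] ctr [492.9 326.5] len [ 58.7 119.8] ang 2.901
y [300, 140, 15, 38, 513] ctr [450.2 208.3] len [13.2 35.3] ang 2.869
w [376, 0, 74, 29, 999] ctr [552.   89.2] len [64.6 22.6] ang 1.306
w [293, 129, 31, 66, 723] ctr [454.8 207.2] len [29.  64.6] ang 2.876
```

View pics/w9b.png

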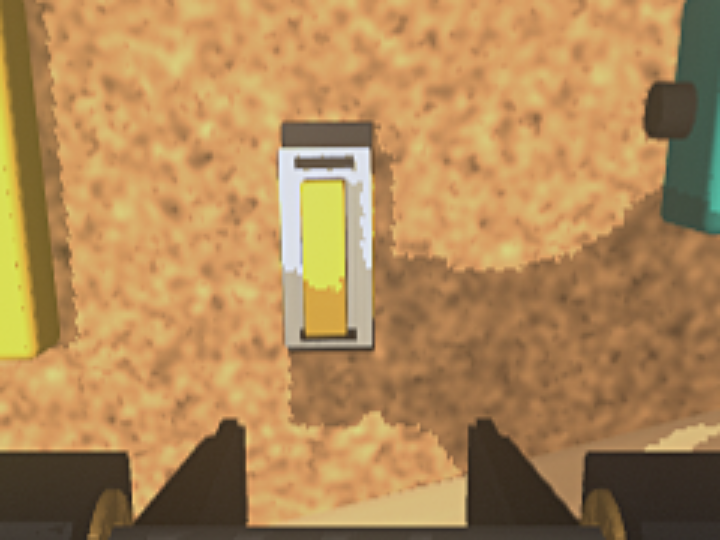

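Run:
```python
from h import *
c=load('w9')
f=lambda P,z: ray(c,np.array(P)/3+[200,80],z)[:,:2]
for P,z in(([(279,147),(372,147),(373,349),(288,349)],44),([(302,180),(344,180),(347,337),(305,337)],70)):
    q=f(P,z);d=(q[0]+q[1]-q[2]-q[3])/2;print(q.mean(0),np.linalg.norm(d),np.arctan2(d[1],d[0]));m=q.mean(0)
go(*m,48,np.arctan2(d[1],d[0]))
```

```text
[441.06237691 209.65760925] 70.68803486423052 -0.25134865477973867
[441.41774416 209.93245241] 50.598995172923644 -0.25798119683309323
at [412.  208.3 184.4] yaw -0.267 norm [ 0.186 -0.062  0.91 ] min rows 2.2 turn -0.005 rows 0.0
```

The yellow fin is at crop (325,258), with the meter 50 mm clear on the left. I grip it.

move_arm:
  moves: [0.093,-0.031,0.1,0,0.093,-0.031,0.3,-0.006,0,0,0.3,0,0,0,0.18,0,0,0,0.02,0,0,0,0,0]

```text
t: 19.73
eef_pos: [441.1, 209.7, 50.4]
tcp_rot: [-3.141, -0.0, -0.259]
ft_force: [-0.7, 0.4, 0.3]
opening: 0.472
grip_force: 0.0
```

move_arm:
  moves: [0,0,0,0,0,0,0,0,0,0,0,0,0,0,0,0]
  claw: 0

```text
t: 20.23
eef_pos: [440.6, 209.5, 50.1]
tcp_rot: [-3.141, -0.0, -0.26]
ft_force: [-0.1, -0.1, -0.8]
opening: 0.146
grip_force: 30.0
```

move_arm:
  moves: [0,0,-0.3,0,0,0,-0.4,0,0,0,-0.4,0,0,0,0,-0.083,0,0,0,-0.083,0,0,0,-0.082,0,0,0,0,0,0,0,0]

```text
t: 21.22
eef_pos: [440.5, 209.5, 214.8]
tcp_rot: [3.141, 0.0, 0.127]
ft_force: [-0.7, -0.4, -2.7]
opening: 0.148
grip_force: 30.0
```

Run:
```python
from h import *
s=monitor.state();print(s['t'],s['eef_pos'],s['tcp_rot']);snap('wrist','w10');c=load('w10')
g=cv2.cvtColor(c['im'],cv2.COLOR_RGB2GRAY)
print(g[150:190,318].tolist());print(g[172,280:360:2].tolist())
go(646.2,-43,130,0.129)
```

```text
21.225 [440.46612747 209.47199396 214.77697006] [3.14143265e+00 3.01449269e-04 1.26655574e-01]
[140, 137, 139, 141, 147, 135, 84, 50, 61, 77, 79, 78, 78, 76, 78, 76, 77, 77, 76, 76, 78, 100, 108, 107, 108, 106, 107, 90, 180, 213, 212, 218, 171, 85, 60, 71, 74, 73, 70, 57]
[135, 151, 140, 136, 145, 159, 153, 85, 112, 109, 109, 108, 108, 108, 107, 108, 108, 109, 109, 108, 108, 108, 110, 109, 108, 109, 108, 109, 109, 109, 111, 51, 111, 115, 120, 126, 124, 119, 111, 154]
at [440.5 209.5 214.8] yaw 0.127 norm [1.147 1.844 0.565] min rows 5.4 turn -0.001 rows 0.0
```

move_arm:
  moves: [0.192,0.307,0,0,0.192,0.307,0,0,0.191,0.307,0,0,0.191,0.307,0,0,0.191,0.308,0.05,0,0.191,0.308,0.1,0,0,0,0.2,0,0,0,0.2,0,0,0,0,0]

```text
t: 22.4
eef_pos: [645.9, -42.5, 130.2]
tcp_rot: [-3.14, 0.004, 0.128]
ft_force: [-0.1, 0.6, -1.1]
opening: 0.146
grip_force: 30.0
```

Run:
```python
from h import *
go(646.2,-43,100,0.129);print(monitor.state()['t'])
```

```text
at [645.9 -42.5 130.2] yaw 0.128 norm [0.001 0.004 0.201] min rows 0.5 turn -0.001 rows 0.0
22.4
```

move_arm:
  moves: [0,0.003,0.09,0,0,0,0.05,0,0,0,0.04,0,0,0,0.02,0,0,0,0,0]

```text
t: 23.02
eef_pos: [647.1, -43.0, 102.4]
tcp_rot: [3.141, -0.0, 0.13]
ft_force: [0.1, -0.1, -1.5]
opening: 0.149
grip_force: 30.0
```

move_arm:
  moves: [0,0,0.04,0,0,0,0.04,0,0,0,0.03,0]

```text
t: 23.4
eef_pos: [646.8, -43.0, 85.6]
tcp_rot: [3.142, 0.001, 0.13]
ft_force: [-4.0, 0.7, 6.0]
opening: 0.146
grip_force: 30.0
```

move_arm:
  moves: [0,0,0.03,0,0,0,0.03,0,0,0,0.025,0,0,0,0.02,0,0,0,0.015,0,0,0,0.01,0,0,0,0,0]

```text
t: 24.28
eef_pos: [647.8, -43.0, 70.2]
tcp_rot: [3.141, -0.003, 0.13]
ft_force: [-12.0, 1.3, 36.8]
opening: 0.145
grip_force: 30.0
```

move_arm:
  moves: [0,0,-0.02,0,0,0,0,0,0,0,0,0,0,0,0,0]
  claw: 45

```text
t: 24.78
eef_pos: [647.1, -43.0, 68.9]
tcp_rot: [-3.141, 0.0, 0.129]
ft_force: [0.6, 0.0, -0.4]
opening: 0.46
grip_force: 0.0
```

move_arm:
  moves: [0,0,-0.3,0,0,0,-0.4,0,-0.2,0,-0.35,0,-0.4,0,0,0,-0.1,0,0,0,0,0,0,0]

```text
t: 25.52
eef_pos: [542.9, -56.7, 227.2]
tcp_rot: [3.141, -0.001, 0.129]
ft_force: [1.2, 0.1, 0.6]
opening: 0.471
grip_force: 0.0
```

Run:
```python
from h import *
s=monitor.state();print(s['t'],s['eef_pos']);snap('wrist','w11');c=load('w11')
show(c,'w',z=62);show(c,'y',z=88);show(c,'b',z=88)
cr=c['im'][0:180,200:460]
cv2.imwrite('pics/w11b.png',cv2.resize(cv2.cvtColor(cr,cv2.COLOR_RGB2BGR),None,fx=3,fy=3))
```

```text
25.525 [542.92968123 -56.72039624 227.24914608]
w [219, 29, 36, 15, 319] ctr [688.6  47.8] len [13.2 35.9] ang 1.696
w [274, 29, 35, 15, 342] ctr [695.4  -9. ] len [34.9 13.2] ang 1.698
w [326, 29, 35, 15, 323] ctr [702.9 -63.9] len [34.9 13.2] ang 1.7
w [381, 29, 35, 15, 309] ctr [ 710.3 -119.3] len [34.9 13.2] ang 1.702
w [9, 30, 36, 39, 1091] ctr [647.9 264.7] len [36.9 37.5] ang 3.061
w [191, 54, 36, 69, 1296] ctr [633.9  74.8] len [32.8 70.8] ang 0.131
w [357, 54, 32, 69, 925] ctr [653.8 -97.7] len [69.5 31.5] ang 0.135
w [303, 58, 31, 70, 1058] ctr [643.5 -44.1] len [31.4 70.3] ang 0.14
w [203, 141, 231, 14, 2529] ctr [583.2 -51.4] len [ 14.5 256.3] ang 1.699
y [290, 36, 55, 106, 2110] ctr [638.5 -42.6] len [51.3 98.3] ang 0.148
y [312, 67, 14, 53, 731] ctr [639.3 -45. ] len [12.6 48.9] ang 0.134
y [0, 118, 32, 107, 1619] ctr [514.7 266.3] len [ 32.3 116.6] ang 3.043
y [507, 187, 79, 38, 1018] ctr [ 554.5 -306.7] len [84.6 42.8] ang 1.7
b [344, 36, 56, 106, 2014] ctr [644.9 -97.5] len [98.9 51.1] ang 0.129
b [369, 59, 16, 54, 714] ctr [ 654.  -100.4] len [49.8 13. ] ang 0.122
b [413, 175, 47, 50, 1496] ctr [ 547.9 -182.5] len [58.5 39.4] ang 0.001
```

View pics/w11b.png

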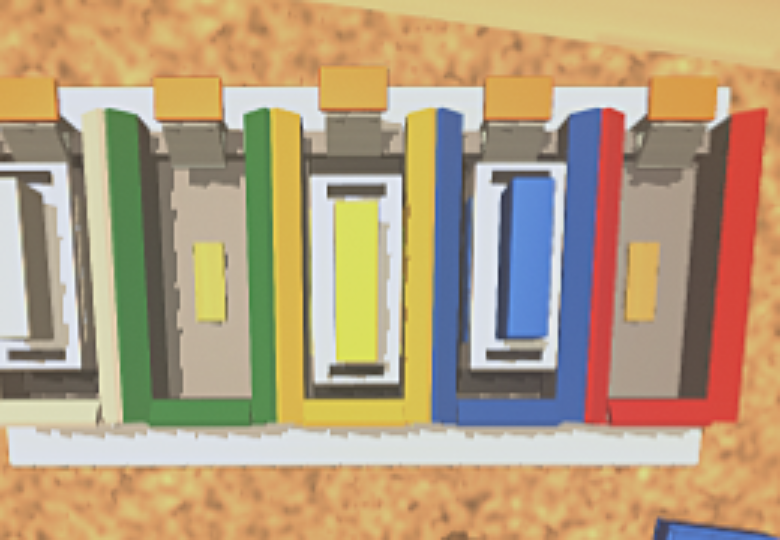

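Yellow is tilted: its orange tab at crop (353,85) stands outward and the fin leans toward -x, so the latch end isn't down. I press on the +x end of the fin top with shut fingers.

Run:
```python
from h import *
go(660,-41.2,110,0.129)
```

```text
at [543.8 -56.7 227. ] yaw 0.129 norm [ 0.782 -0.003  0.78 ] min rows 2.7 turn 0.0 rows 0.0
```

move_arm:
  moves: [0.26,-0.001,0,0,0.26,-0.001,0,0,0.262,-0.001,0.2,0,0,0,0.3,0,0,0,0.28,0,0,0,0,0]
  claw: 0

```text
t: 26.32
eef_pos: [658.7, -40.5, 106.1]
tcp_rot: [-3.14, 0.006, 0.13]
ft_force: [0.6, -0.8, 0.4]
opening: 0.002
grip_force: 0.0
```

move_arm:
  moves: [0,0,0.05,0,0,0,0.03,0,0,0,0.03,0,0,0,0,0]

```text
t: 26.82
eef_pos: [659.4, -41.0, 93.8]
tcp_rot: [3.141, -0.001, 0.129]
ft_force: [0.5, -0.2, 0.5]
opening: 0.003
grip_force: 0.0
```

move_arm:
  moves: [0,0,0.02,0,0,0,0.02,0,0,0,0.01,0,0,0,0,0]

```text
t: 27.32
eef_pos: [659.6, -41.0, 88.2]
tcp_rot: [3.141, -0.002, 0.13]
ft_force: [-5.5, 1.8, 21.5]
opening: 0.005
grip_force: 10.4
```

move_arm:
  moves: [0,0,0.015,0,0,0,0,0]

```text
t: 27.58
eef_pos: [659.7, -41.1, 88.1]
tcp_rot: [3.14, -0.003, 0.13]
ft_force: [-11.7, 0.9, 39.5]
opening: 0.005
grip_force: 19.4
```

move_arm:
  moves: [0,0,-0.3,0,0,0,-0.4,0,-0.3,0,-0.22,0,-0.39,0,0,0,-0.09,0,0,0,0,0,0,0]

```text
t: 28.32
eef_pos: [543.2, -56.2, 222.0]
tcp_rot: [3.141, -0.001, 0.129]
ft_force: [0.9, 0.5, -0.5]
opening: 0.007
grip_force: 0.0
```

```bash
cat >> h.py <<'E'
def tabs(c):
    h=cv2.cvtColor(c['im'],cv2.COLOR_RGB2HSV);m=(h[...,0]>=12)&(h[...,0]<=21)&(h[...,1]>=170)&(h[...,2]>=190);m[60:]=False
    n,l,st,ce=cv2.connectedComponentsWithStats(m.astype(np.uint8))
    T=[(ce[i],st[i].tolist()) for i in range(1,n) if st[i,4]>80]
    for ce,st in T:
        q=ray(c,[ce],58)[0,:2];d=q-np.array([653.5,-100.8]);a=.129
        print('tab',st,'slot frame',(d@[np.cos(a),np.sin(a)]).round(1),(d@[-np.sin(a),np.cos(a)]).round(1))
E
python3 - <<'E'
from h import *
s=monitor.state();print(s['t'],s['eef_pos']);snap('wrist','w12')
for n in('w11','w12'):
    c=load(n);print(n);tabs(c);show(c,'y',z=88,box=(280,50,360,125));show(c,'w',z=62,box=(150,50,450,135))
E
```

```text
28.325 [543.16505881 -56.2219751  222.03801281]
w11
y [291, 50, 10, 75, 705] ctr [642.6 -21.8] len [ 8.6 69. ] ang 0.114
y [334, 50, 10, 75, 614] ctr [648.7 -64. ] len [ 8.6 69. ] ang 0.148
y [312, 67, 14, 53, 731] ctr [639.3 -45. ] len [12.6 48.9] ang 0.134
w [191, 54, 36, 69, 1296] ctr [633.9  74.8] len [32.8 70.8] ang 0.131
w [357, 54, 32, 69, 925] ctr [653.8 -97.7] len [69.5 31.5] ang 0.135
w [303, 58, 31, 70, 1058] ctr [643.5 -44.1] len [31.4 70.3] ang 0.14
w12
tab [419, 25, 23, 14, 181] slot frame 57.1 -59.6
y [291, 50, 11, 75, 703] ctr [642.7 -21.9] len [ 9. 68.] ang 0.13
y [334, 50, 11, 75, 645] ctr [647.4 -64. ] len [ 9.4 67.9] ang 0.149
y [312, 60, 14, 55, 767] ctr [644.9 -43.8] len [12.3 49.5] ang 0.134
w [190, 53, 36, 70, 1295] ctr [633.8  74.9] len [32.6 69.9] ang 0.132
w [358, 53, 32, 70, 912] ctr [653.2 -97.4] len [69.1 31. ] ang 0.135
w [304, 55, 31, 70, 1068] ctr [644.5 -44. ] len [68.9 30.8] ang 0.117
```

Run:
```python
from h import *
for n in('w11','w12'):
    c=load(n);h=cv2.cvtColor(c['im'],cv2.COLOR_RGB2HSV)
    for i in range(5):
        lo=[205,257,309,361,415][i]
        m=(h[:60,lo:lo+30,0]>=10)&(h[:60,lo:lo+30,0]<=22)&(h[:60,lo:lo+30,1]>=175)
        r=np.where(m.sum(1)>15)[0]; print(n,i,r.min() if len(r) else None,r.max() if len(r) else None,end=' | ')
    print()
c=load('w12');cr=c['im'][0:180,200:460]
cv2.imwrite('pics/w12b.png',cv2.resize(cv2.cvtColor(cr,cv2.COLOR_RGB2BGR),None,fx=3,fy=3))
```

```text
w11 0 None None | w11 1 39 39 | w11 2 None None | w11 3 None None | w11 4 39 39 | 
w12 0 None None | w12 1 38 38 | w12 2 38 38 | w12 3 38 38 | w12 4 38 38 |
```

View pics/w12b.png

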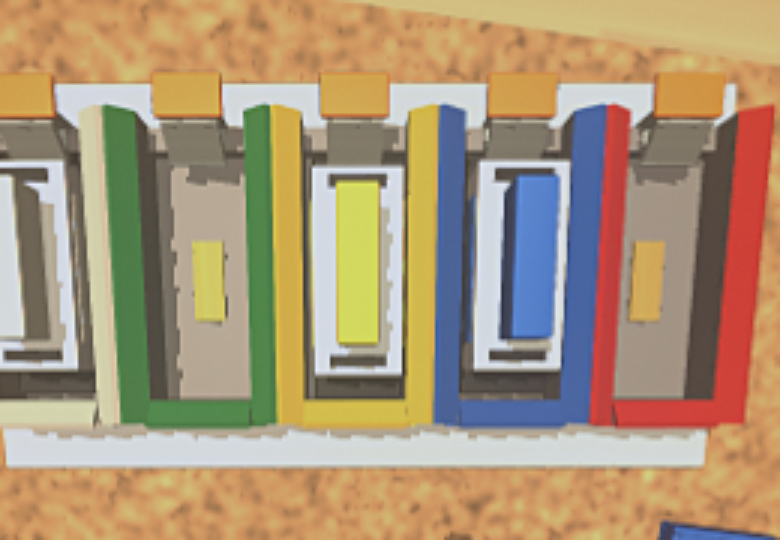

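All five tabs line up at crop row 85–117 and all three modules sit level, so they are latched. Now the mushroom.

Run:
```python
from h import *
go(479,-368,200,0.6)
```

```text
at [544.  -56.2 221.8] yaw 0.129 norm [-0.697  2.006  0.145] min rows 5.1 turn -0.3 rows 2.5
```

move_arm:
  moves: [-0.116,0.334,0,0,-0.116,0.334,0,0,-0.116,0.334,0,0,-0.116,0.334,0,0,-0.116,0.335,0,0,-0.117,0.335,0.145,0,0,0,0,-0.1,0,0,0,-0.1,0,0,0,-0.1,0,0,0,0]
  claw: 65

```text
t: 29.62
eef_pos: [479.3, -368.4, 199.2]
tcp_rot: [-3.141, 0.0, 0.6]
ft_force: [-0.2, 0.3, 0.8]
opening: 0.683
grip_force: 0.0
```

Run:
```python
from h import *
s=monitor.state();print(s['t'],s['eef_pos'],s['tcp_rot'][2]);snap('wrist','w13');c=load('w13')
h=cv2.cvtColor(c['im'],cv2.COLOR_RGB2HSV)
m=(((h[...,0]<6)|(h[...,0]>174))&(h[...,1]>130)&(h[...,2]>60)).astype(np.uint8);m[230:]=0
n,l,st,ce=cv2.connectedComponentsWithStats(m)
for i in range(1,n):
    if st[i,4]>300:
        cc,r=cv2.minEnclosingCircle(np.argwhere(l==i)[:,::-1].astype(np.float32));print(st[i],ce[i],cc,r,ray(c,[ce[i],cc],74))
        x=int(cc[0]);print(c['im'][st[i][1]-2:st[i][1]+st[i][3]+3:2,x-6].tolist())
for p in [(520,-340),(520,-336)]: print(proj(c,[*p,76]))
show(c,'y',z=50,box=(200,60,450,225))
```

```text
29.625 [ 479.29387481 -368.350392    199.15599233] 0.5999297991675476
[ 299  123   40   40 1074] [318.22439479 142.46648045] (318.2900390625, 142.70631408691406) 20.261449813842773 [[ 520.36454585 -340.5648808    74.        ]
 [ 520.20954537 -340.74877903   74.        ]]
[[102, 89, 72], [134, 83, 64], [221, 72, 51], [215, 72, 52], [215, 85, 63], [215, 199, 204], [218, 241, 247], [215, 117, 106], [214, 87, 67], [214, 88, 67], [214, 87, 67], [214, 85, 65], [214, 86, 66], [214, 85, 65], [215, 86, 66], [214, 82, 62], [216, 172, 169], [217, 239, 241], [219, 238, 239], [185, 175, 174], [205, 63, 41], [95, 78, 60], [95, 81, 64]]
[583 207  27  23 316] [598.12025316 219.66772152] (594.9759521484375, 216.17506408691406) 14.30579948425293 [[ 621.08771782 -628.83065953   74.        ]
 [ 621.87293035 -623.15509015   74.        ]]
[[223, 212, 134], [132, 82, 56], [120, 54, 39], [118, 54, 38], [114, 54, 38], [101, 51, 36], [100, 52, 36], [98, 49, 35], [91, 48, 33], [92, 50, 35], [88, 40, 29], [201, 184, 116], [217, 203, 129], [215, 206, 131]]
[[317.53134878 142.56547101]]
[[314.13312549 140.20899761]]
y [268, 89, 101, 103, 3187] ctr [ 522.4 -339. ] len [79.  79.5] ang 1.128
```

Run:
```python
from h import *
go(520.3,-340.7,56.5,0.6)
```

```text
at [ 479.1 -368.2  199.3] yaw 0.598 norm [0.33  0.003 0.952] min rows 2.4 turn -0.002 rows 0.0
```

move_arm:
  moves: [0.165,0.002,0,0,0.165,0.001,0.1,0,0,0,0.35,0,0,0,0.3,0,0,0,0.19,0,0,0,0,0]

```text
t: 30.42
eef_pos: [519.1, -339.8, 56.8]
tcp_rot: [-3.138, 0.001, 0.598]
ft_force: [-0.1, 0.1, -0.2]
opening: 0.68
grip_force: 0.0
```

move_arm:
  moves: [0,0,0,0,0,0,0,0,0,0,0,0,0,0,0,0]
  claw: 36

```text
t: 30.92
eef_pos: [519.7, -340.5, 59.6]
tcp_rot: [3.14, -0.0, 0.6]
ft_force: [0.6, -0.3, 0.3]
opening: 0.407
grip_force: 30.0
```

move_arm:
  moves: [0,0,-0.006,0.117,0,0,-0.006,0.117,0,0,-0.006,0.117,0,0,-0.006,0.117,0,0,-0.006,0.117,0,0,-0.006,0.117,0,0,-0.006,0.117,0,0,0,0]

```text
t: 31.92
eef_pos: [519.7, -340.4, 65.7]
tcp_rot: [-3.142, -0.001, -0.685]
ft_force: [0.2, 1.2, 2.3]
opening: 0.41
grip_force: 30.0
```

Turned 1.285 rad with the cap. Lifting 2 mm more, then release and rise.

move_arm:
  moves: [0,0,-0.013,0,0,0,0,0]

```text
t: 32.17
eef_pos: [519.6, -340.3, 67.3]
tcp_rot: [-3.142, -0.0, -0.683]
ft_force: [0.2, -0.4, 0.5]
opening: 0.412
grip_force: 30.0
```

move_arm:
  moves: [0,0,0,0,0,0,0,0,0,0,0,0]
  claw: 65

```text
t: 32.55
eef_pos: [519.4, -340.3, 67.1]
tcp_rot: [3.141, 0.0, -0.685]
ft_force: [-0.3, 0.5, 0.1]
opening: 0.655
grip_force: 0.0
```

move_arm:
  moves: [0,0,-0.3,0,0,0,-0.4,0,0,0,-0.25,0,0,0,0,-0.117,0,0,0,-0.117,0,0,0,-0.117,0,0,0,-0.117,0,0,0,-0.117,0,0,0,-0.117,0,0,0,-0.117]

```text
t: 33.8
eef_pos: [519.4, -340.3, 209.6]
tcp_rot: [-3.141, 0.0, 0.607]
ft_force: [-0.7, 0.2, 0.4]
opening: 0.679
grip_force: 0.0
```

move_arm:
  moves: [-0.165,-0.002,0,0,-0.165,0,0,0,0,0,0,0,0,0,0,0]

```text
t: 34.3
eef_pos: [478.8, -367.9, 209.8]
tcp_rot: [3.141, -0.0, 0.601]
ft_force: [0.4, 0.7, 0.3]
opening: 0.684
grip_force: 0.0
```

Run:
```python
from h import *
s=monitor.state();print(s['t'],s['eef_pos'],s['tcp_rot'][2]);snap('wrist','w14')
for nm in('w13','w14'):
    c=load(nm)
    h=cv2.cvtColor(c['im'],cv2.COLOR_RGB2HSV)
    m=(((h[...,0]<6)|(h[...,0]>174))&(h[...,1]>130)&(h[...,2]>60)).astype(np.uint8);m[230:]=0;m[:,500:]=0
    n,l,st,ce=cv2.connectedComponentsWithStats(m)
    i=1+np.argmax(st[1:,4]);cc,r=cv2.minEnclosingCircle(np.argwhere(l==i)[:,::-1].astype(np.float32))
    C=-c['T'][:3,:3].T@c['T'][:3,3]
    print(nm,st[i],cc,r,C.round(1))
    for z in(76,84): print(z,ray(c,[cc],z)[0].round(1),[ (np.ptp(proj(c,[[520.3+20*np.cos(t),-340.7+20*np.sin(t),z] for t in np.linspace(0,6.28,60)]),axis=0)).round(1)])
    k=cv2.getRotationMatrix2D(cc,0,1)
    w=(h[...,1]<60)&(h[...,2]>180)
    yy,xx=np.where(w);d=np.hypot(xx-cc[0],yy-cc[1]);k=d<19;a=np.degrees(np.arctan2(yy[k]-cc[1],xx[k]-cc[0]))%120
    z=np.exp(1j*np.radians(3*a)).mean();print('arrow phase(mod120)',np.degrees(np.angle(z))/3,abs(z))
```

```text
34.3 [ 478.84391074 -367.86298763  209.7758692 ] 0.6005591374058654
w13 [ 299  123   40   40 1074] (318.2900390625, 142.70631408691406) 20.261449813842773 [ 534.4 -331.5  369.3]
76 [ 520.3 -340.7   76. ] [array([41.1, 41.7])]
84 [ 520.7 -340.4   84. ] [array([42.2, 42.8])]
arrow phase(mod120) -20.54594027728238 0.6883354391019272
w14 [ 300  123   39   40 1055] (318.978271484375, 142.5) 20.164377212524414 [ 533.8 -330.9  379.9]
76 [ 520. -341.   76.] [array([39.6, 40.2])]
84 [ 520.3 -340.8   84. ] [array([40.7, 41.3])]
arrow phase(mod120) 53.50022428819302 0.6777958684085934
```

Run:
```python
from cell import order
print(order.job_done())
```

```text
the job is handed in; nothing more can be done
None
```

The job is handed in, with no verdict returned: I pressed the stop down, the blue, white and yellow modules look home and latched in the pictures, and I then twisted the mushroom about 1.29 rad clockwise and it measures as popped up.

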